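# Set the tortilla press for thick tortillas with its two gap collars

### The arm

A 7-joint arm with a two-finger parallel gripper is mounted at the origin on the work surface. World frame = base frame: x ahead of the robot, y to its left, z up, the work surface at z = 0. Lengths are in mm, angles in rad, forces in N, time in s.
With the tool pointing down it reaches from about 400 to 900 mm from the base axis. Payload 5.6 kg.
Tool frame: the origin (TCP) lies at the very end of the fingers, on their centre line; the grasp point (between the pads) lies 19 mm behind it; z points along the fingers, y is the line along which they close (so a half turn about z gives the same grasp; the last joint's range is limited). The gripper opens to 92 mm and grips with 3 to 60 N. Pads are 20 mm wide; open, the fingers measure 128 mm over their backs; the gripper's body (75 mm by 189 mm) begins 69 mm behind the grasp point.
Start: joints at [1.121, 0.468, -0.012, 1.603, 0.006, 1.071, -0.056], TCP at [257.148, -596.979, 214.592] pointing down, gripper open.
Joint ranges: [-2.53, 2.53], [-0.31, 2.02], [-1.57, 1.55], [0.28, 2.44], [-1.29, 4.43], [0.15, 1.84], [-2.92, 2.92]. Speed limits (rad/s): [2.57, 2.57, 3.14, 3.14, 3.14, 3.14, 3.14].

### API

Orientations are given as a rotation vector (axis times angle).
In Python, from plant import robot gives the robot as it stands. The module is installed in compiled form; this text tells all that it offers. Calls block until the motion is done:
- robot.move_to(position, orientation): joint-space move of the TCP to a pose.
- robot.movel(position, ori=None, feed=150, max_force=None): straight line of the TCP; ori=None keeps the orientation; feed is the mean speed in mm/s. With max_force (N) it stops when the force on the tool has changed by that much, and returns True; else False.
- robot.movej(angles): joint-space move.
- robot.set_gripper(opening, squeeze=None): finger opening in mm; squeeze is the grip in N (None keeps the last); returns when the fingers have stopped.
- robot.sleep(seconds).
- robot.solve_ik(position, orientation): joint angles nearest the present ones, or None.
- robot.sense(): the state.
- robot.get_image(name): name is "scene" or "top" or "wrist"; returns a dict with "pixels" (384x512x3 uint8, red, green, blue), "camera_matrix" (3x3 intrinsics, pixels), "xyz" and "orientation" of the camera in the world; the wrist camera has in their place "mount" (4x4, takes a point from camera to tool coordinates, whose origin is the TCP and whose axes are the flange's). Camera axes: x right, y up, looking along -z (the intrinsics and any distortion apply to the point x, -y, -z); pixel columns grow to the right and rows downward; lengths in mm; the calibration is good to about 2 mm. A picture is of the moment at which its call begins: read the wrist's pose just before it. There is no depth.
A pose or a line that the arm cannot do raises robot.MotionError and nothing moves.
- robot.sign_off(): hands the job in; it is judged then, once.
Trained networks look in a picture, given as the dict that the camera call returned (one of the last four; its "shot" number tells which), for a name from the list of things; names that differ only in an ending like _2 or _b are one class to them, and where a whole thing is asked for, a point or a joint stands for the part that bears it (a point fixed in the world has none). Each returns a list of dicts, best first, with "confidence" (0 to 1); they miss things now and then, are a little off and sometimes report something else, mostly with a low value. They report only what shows in the picture. A call takes as long as a camera call.
- robot.spot_in(picture, label): "at" ([column, row] as shares, 0 to 1, of the picture: columns of its width, rows of its height, amid what is visible of it).
- robot.landmark_of(picture, label): "at" ([column, row] as shares, 0 to 1, of the picture: columns of its width, rows of its height: a listed point, or the origin of a listed thing).
The state is a dict: "clock": time; "joint_positions": joint angles; "qd": joint speeds; "joint_torque": joint torques, N m; "tool_pos": TCP position; "eef_rot": TCP orientation; "ft_force": force on the tool from outside, world axes, zero at the start; "ft_torque": the same for the moment, N m; "width": finger opening in mm; "grip_force": force on a finger pad.
Only numpy, scipy, OpenCV 4.12 (cv2) and the standard library are available. Lean on these libraries where they do the work, as an engineer would, in place of code of your own. Each camera call takes 0.05 s, during which the arm holds its last target. There are 200 camera calls.

### The job

Set up the tortilla press for thick tortillas: thread the wide red collar onto the press's steel gauge post first and the narrow brass collar on top of it, and have them pushed fully home, so that the stiff black riser under them is down on the press base. Then swing the top plate fully closed over the press so that its forked foot stands over the collars. Leave the comal, the jar, the scraper and the spoon rest where they are.

Things in the scene. Friction and masses are not known exactly. Their poses are not given: they have to be found in the camera images.
- press: Cast aluminium tortilla press, fixed to the ledge. Origin on the ledge under the centre of its round lower platen (150 mm diameter, top at z = 66 mm). Below it a base bar 300 x 85 mm (x from -165 to +135 mm), 22 mm high. Gauge post at x = -120 mm, kingpin of the top plate at x = +95 mm, both at y = 0 in the press's own frame; z is up.
- post_top (a point): Tip of the upright steel gauge post: 14 mm diameter, tip tapered to 5 mm over the last 10 mm; the tip is 78 mm above the ledge, 56 mm above the press base, and 120 mm from the platen's centre on the side away from the kingpin.
- riser_top (a point): Centre of the top face of the black plastic riser, a flanged ring of 33 mm diameter, 6 mm thick, that slides stiffly (about 9 N) on the gauge post and stays where it is left. Its top face is 44 mm above the ledge when fully up, 28 mm when fully down on the base.
- riser (a joint): Travel of the riser in m: 0 = fully up, 0.016 = fully down on the press base. It starts up or nearly so.
- top_plate (a joint): Swing of the top plate about the upright kingpin, rad: 0 = closed squarely over the platen (stop), growing as the handle swings away towards the press's +y side (clockwise seen from above); it starts open, 0.8 to 1.1. It turns level and stays where it is left (about 0.25 N m).
- kingpin (a point): Top of the kingpin, the upright swing axis of the top plate, 98 mm above the ledge. The plate's 150 mm disc (its centre 95 mm from the kingpin axis) is 70 to 80 mm above the ledge; the arm along it reaches 90 mm.
- handle (a point): Middle of the upright black handle peg (18 mm diameter, from 90 to 145 mm above the ledge) at the free end of the top plate, 215 mm from the kingpin axis; when closed it stands right above the gauge post.
- fork (a point): Forked foot under the handle, 46 x 36 mm: two ribs whose lower edges (this height) are 72 mm above the ledge; on closing they pass either side of the post tip and clear the top of the fully home collars (68 mm) by 4 mm.
- wide_collar: Red plastic collar: ring of 50 mm outer diameter, 18 mm hole, 20 mm high, about 45 g, lying flat on the ledge. Origin at the centre of its underside, z along its axis.
- narrow_collar: Brass collar: ring of 36 mm outer diameter, 18 mm hole, 20 mm high, about 125 g, lying flat on the ledge. Origin at the centre of its underside, z along its axis.
- comal: Loose clay comal, a shallow round griddle dish 270 mm across, 28 mm high; origin at the centre of its underside. Bystander.
- jar: Closed glass jar with steel lid, 66 mm diameter, 85 mm high; origin at the centre of its underside. Bystander.
- scraper: Yellow plastic scraper lying flat along its own x axis, about 260 mm long. Bystander.
- spoon_rest: Stainless spoon rest, a low tray 100 x 85 mm with a tongue, 16 mm high; origin at the centre of the tray's underside. Bystander.

How it is judged:
By the outcome, as a careful person would: the job done as asked, in the order asked, and still so for the second after the job is handed in, with the robot touching nothing.
It also fails if it takes over 72 s, if anything falls off the work surface, if the arm or the gripper's body presses on something with over 40 N, if the wrist force passes 120 N, or if a joint passes its speed limit or range.

## Working session

There is one attempt and no reset: what is moved stays moved. The work goes in short steps, each a Python script; the robot and the scene stay as the last script left them, time stands still between calls to the robot, and variables do not carry over. Pictures are saved under pics/ and viewed, at most 10 in all, crops included, and the job is handed in when it is done.

```bash
mkdir -p pics; ls; cat > h.py <<'E'
import numpy as np, cv2
from scipy.spatial.transform import Rotation as R
from plant import robot
def cam(p, pose=None):
    K=np.array(p["camera_matrix"])
    if "mount" in p:
        M=np.array(p["mount"]); T=np.eye(4); T[:3,:3]=R.from_rotvec(pose[1]).as_matrix(); T[:3,3]=pose[0]
        T=T@M; return K,T[:3,:3],T[:3,3]
    o=np.array(p["orientation"],float)
    Rm=o if o.shape==(3,3) else (R.from_rotvec(o).as_matrix() if o.size==3 else R.from_quat(o).as_matrix())
    return K,Rm,np.array(p["xyz"],float)
def ray(p,at,pose=None):
    K,Rm,c=cam(p,pose); d=np.linalg.inv(K)@[at[0]*512,at[1]*384,1]
    return c, Rm@[d[0],-d[1],-d[2]]
def onz(p,at,z,pose=None):
    c,d=ray(p,at,pose); return c+d*(z-c[2])/d[2]
def proj(p,X,pose=None):
    K,Rm,c=cam(p,pose); q=Rm.T@(np.array(X)-c); u=K@[q[0],-q[1],-q[2]]; return u[:2]/u[2]
def shot(n,fn=None):
    s=robot.sense(); pose=(np.array(s["tool_pos"]),np.array(s["eef_rot"]))
    p=robot.get_image(n)
    if fn: cv2.imwrite("pics/"+fn,p["pixels"][...,::-1])
    return p,pose
def down(a): # tool z down, tool y axis at angle a from world y
    return (R.from_euler('z',a)*R.from_euler('x',np.pi)).as_rotvec()
E
cat > a.py <<'E'
from h import *
Z=dict(press=0,post_top=78,riser_top=44,kingpin=98,handle=117,fork=72,wide_collar=0,narrow_collar=0,comal=0,jar=0,scraper=0,spoon_rest=0)
s=robot.sense(); print(s["clock"],np.round(s["eef_rot"],3),s["width"])
for n in("top","scene"):
    p,_=shot(n,n+"0.png"); print(n,p.get("orientation"),p["xyz"],[k for k in p])
    for l,z in Z.items():
        for r in robot.landmark_of(p,l)[:2]: print(l,round(r["confidence"],2),np.round(np.array(r["at"])*[512,384]),np.round(onz(p,r["at"],z)))
E
python3 a.py
```

```text
pics
0.0 [-3.075e+00 -6.340e-01  1.000e-03] 91.73146220259365
top [ 0.09808982 -0.08993693 -1.59405965] [ 354.6148092   -39.25562415 1579.35130335] ['pixels', 'camera_matrix', 'xyz', 'orientation', 'shot']
press 0.88 [243. 177.] [586.  18.   0.]
post_top 0.95 [236. 211.] [459.  41.  78.]
riser_top 0.38 [235. 209.] [469.  47.  44.]
kingpin 0.61 [247. 147.] [676.  -4.  98.]
handle 0.76 [185. 177.] [576. 209. 117.]
fork 0.65 [191. 178.] [579. 198.  72.]
fork 0.49 [122. 241.] [366. 436.  72.]
wide_collar 0.71 [352. 206.] [ 469. -379.    0.]
narrow_collar 0.47 [312. 223.] [ 413. -232.    0.]
comal 0.75 [126. 243.] [359. 444.   0.]
jar 0.65 [248. 146.] [704.  -6.   0.]
jar 0.6 [304. 155.] [ 664. -211.    0.]
scraper 0.59 [353. 146.] [ 691. -393.    0.]
spoon_rest 0.89 [403. 218.] [ 421. -561.    0.]
scene [0.76987665 0.20929755 0.48270305] [ 966.826358   -797.67373428  976.37761888] ['pixels', 'camera_matrix', 'xyz', 'orientation', 'shot']
press 0.78 [279. 206.] [575.  16.  -0.]
press 0.71 [285. 110.] [361. 476.   0.]
post_top 0.59 [247. 168.] [445.  41.  78.]
post_top 0.32 [175. 287.] [ 508. -404.   78.]
handle 0.71 [307. 142.] [573. 202. 117.]
fork 0.93 [307. 153.] [576. 201.  72.]
fork 0.71 [111. 333.] [ 454. -565.   72.]
wide_collar 0.61 [173. 289.] [ 468. -378.    0.]
narrow_collar 0.73 [191. 241.] [ 419. -227.    0.]
comal 0.69 [280. 110.] [345. 466.   0.]
jar 0.61 [268. 273.] [ 659. -215.    0.]
scraper 0.95 [245. 328.] [ 687. -381.    0.]
spoon_rest 0.54 [307. 197.] [633.  88.   0.]
spoon_rest 0.35 [308. 152.] [546. 290.  -0.]
```

```bash
python3 -c "
import cv2
a=cv2.imread('pics/top0.png');cv2.imwrite('pics/t1.png',cv2.resize(a[100:290,60:450],None,fx=2,fy=2,interpolation=2))
a=cv2.imread('pics/scene0.png');cv2.imwrite('pics/s1.png',cv2.resize(a[80:370,80:400],None,fx=2,fy=2,interpolation=2))"
```

```text
(no output)
```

View pics/t1.png

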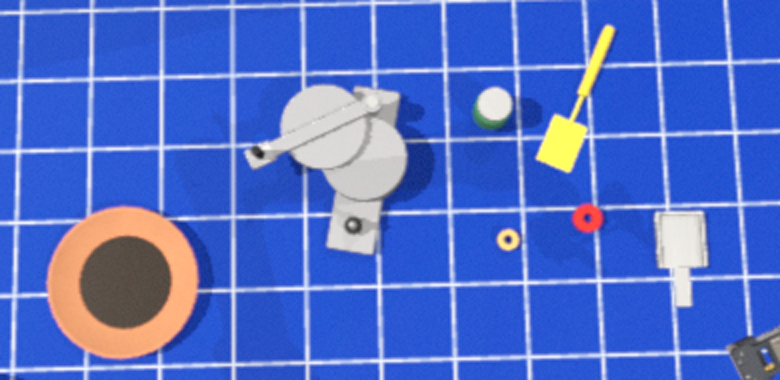

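View pics/s1.png

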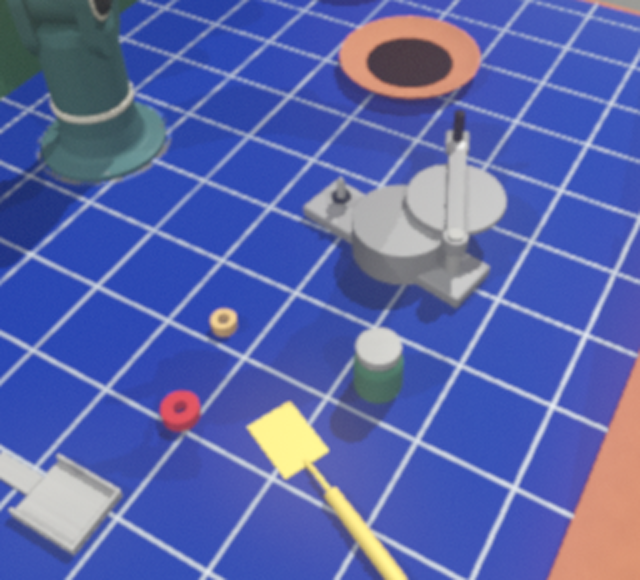

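Top view (crop): red collar at (587,217), brass at (508,239), post at (353,225), kingpin (373,102), handle (258,152), comal at far left. Both views agree. Next I check each from near with the wrist camera.

```bash
cat > b.py <<'E'
from h import *
a=-0.19
for i,(l,x,y,zz) in enumerate([("wide_collar",469,-379,{"wide_collar":0}),("narrow_collar",416,-230,{"narrow_collar":0}),("post_top",455,40,{"post_top":78,"riser_top":44,"press":0,"kingpin":98})]):
    X=[x-(30 if i<2 else 20),y,215 if i<2 else 290]
    if robot.solve_ik(X,down(a)) is None: print("noik",X); continue
    robot.move_to(X,down(a)); robot.sleep(0.2)
    p,po=shot("wrist","w%d.png"%i); print(l,robot.sense()["clock"],np.round(po[0]),np.round(robot.sense()["joint_positions"],2))
    for k,z in zz.items():
        for r in robot.landmark_of(p,k)[:2]: print(k,round(r["confidence"],2),np.round(np.array(r["at"])*[512,384]),np.round(onz(p,r["at"],z,po),1))
print(np.round(np.array(p["mount"]),3))
E
python3 b.py; python3 -c "
import cv2,numpy as np
cv2.imwrite('pics/w.png',np.hstack([cv2.resize(cv2.imread('pics/w%d.png'%i),(400,300)) for i in (0,2)]))"
```

```text
wide_collar 2.65 [ 438. -380.  215.] [ 0.65  0.35  0.01  1.78 -0.    1.01 -1.1 ]
wide_collar 0.81 [246. 148.] [ 462.5 -377.9    0. ]
narrow_collar 3.625 [ 386. -231.  215.] [ 0.51  0.13 -0.05  2.07  0.01  0.94 -1.31]
narrow_collar 0.75 [249. 133.] [ 428.9 -235.5    0. ]
post_top 5.025 [435.  39. 290.] [ 0.13  0.04 -0.31  1.99  0.01  1.12 -1.94]
post_top 0.86 [246. 151.] [456.1  41.7  78. ]
riser_top 0.72 [246. 145.] [460.8  42.7  44. ]
press 0.81 [248.  52.] [579.2  15.8   0. ]
[[  -0.       0.97     0.244   68.656]
 [   1.       0.      -0.       0.211]
 [  -0.       0.244   -0.97  -170.409]
 [   0.       0.       0.       1.   ]]
```

View pics/w.png

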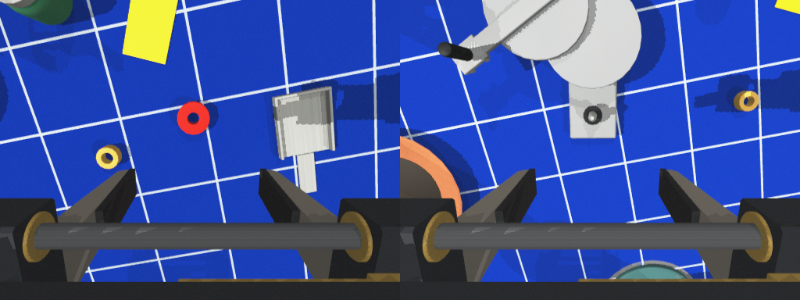

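Left: red collar at (193,118) and brass at (108,157), both lying flat in clear space. Right: post tip/riser at (592,115) on the bar, with the top plate swung away to the left. I'll refine with colour fits.

```bash
cat >> h.py <<'E'
from scipy.optimize import least_squares
def ringfit(p,po,which,x0,D,zb=0,h=20):
    hsv=cv2.cvtColor(p["pixels"],cv2.COLOR_RGB2HSV); H,S,V=[hsv[...,i].astype(int) for i in range(3)]
    m=((H<8)|(H>172))&(S>150)&(V>70) if which=="red" else (H>12)&(H<32)&(S>70)&(V>60)
    c=proj(p,[*x0,zb+h/2],po); yy,xx=np.mgrid[:384,:512]
    r=45; m&=(abs(xx-c[0])<r)&(abs(yy-c[1])<r)
    pts=np.column_stack(np.nonzero(m)[::-1]).astype(np.float32)+.5
    if len(pts)<30: return None
    n,lab,st,_=cv2.connectedComponentsWithStats(m.astype(np.uint8)); k=1+st[1:,4].argmax()
    pts=np.column_stack(np.nonzero(lab==k)[::-1]).astype(np.float32)+.5
    def cen(q):
        M=cv2.moments(cv2.convexHull(q.astype(np.float32))); return np.array([M['m10']/M['m00'],M['m01']/M['m00'],M['m00']**.5])
    t=cen(pts); th=np.linspace(0,2*np.pi,40)
    def mod(x): return cen(np.array([proj(p,[x[0]+D/2*np.cos(q),x[1]+D/2*np.sin(q),z],po) for z in(zb,zb+h) for q in th]))
    s=least_squares(lambda x:(mod(x)-t)[:2],x0,diff_step=1e-2)
    return s.x, t, mod(s.x)
E
cat > c.py <<'E'
from h import *
a=-0.19
robot.move_to([425,40,200],down(a)); robot.sleep(.2)
p,po=shot("wrist","w3.png"); print(po[0].round(1), po[1].round(3))
for k,z in {"post_top":78,"riser_top":44,"press":0}.items():
    for r in robot.landmark_of(p,k)[:2]: print(k,round(r["confidence"],2),np.round(np.array(r["at"])*[512,384],1),np.round(onz(p,r["at"],z,po),1))
c=proj(p,[458,41,60],po).astype(int); print(c)
cv2.imwrite("pics/p1.png",cv2.resize(p["pixels"][max(c[1]-70,0):c[1]+70,c[0]-90:c[0]+90,::-1],None,fx=4,fy=4,interpolation=2)); print(max(c[1]-70,0),c[0]-90)
robot.move_to([385,-231,200],down(a)); robot.sleep(.2); p,po=shot("wrist","w4.png"); print(ringfit(p,po,"brass",[423,-233],36))
robot.move_to([438,-379,200],down(a)); robot.sleep(.2); p,po=shot("wrist","w5.png"); print(ringfit(p,po,"red",[465,-379],50)); print(robot.sense()["clock"])
E
python3 c.py
```

```text
[426.7  40.2 201.9] [-3.127  0.298 -0.006]
post_top 0.73 [246.4 153.3] [457.3  39.9  78. ]
riser_top 0.65 [245.3 148.6] [458.2  41.6  44. ]
press 0.82 [246.5  33.2] [577.   17.8   0. ]
press 0.37 [482.2 128. ] [ 424.6 -233.9    0. ]
[245 150]
80 155
(array([ 425.3743107 , -234.71791449]), array([249.88521401, 136.99373109,  27.76688675]), array([249.88521458, 136.99372958,  28.96245098]))
(array([ 460.58979663, -379.36324157]), array([250.16357388, 152.42668958,  38.14446225]), array([250.16357535, 152.42669246,  39.60824484]))
8.3167
```

View pics/p1.png

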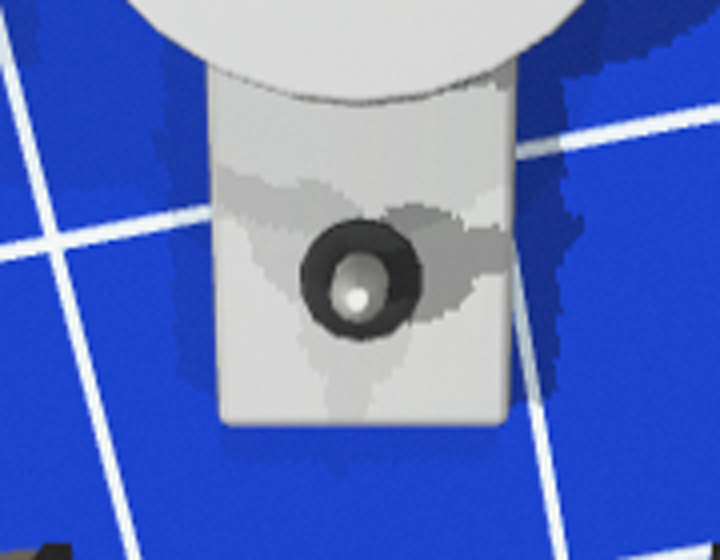

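```bash
cat > d.py <<'E'
from h import *
a=-0.19
p,po=shot("wrist")
K=p["camera_matrix"]; P=(np.array([426.7,40.2,201.9]),np.array([-3.127,.298,-.006]))
print("tip",onz(p,[244.3/512,154.5/384],78,P),"riser",onz(p,[245.2/512,150/384],42,P))
x,y=ringfit(p,po,"red",[461,-379],50)[0]; print(x,y,po[0])
robot.move_to([x,y,60],down(a)); robot.movel([x,y,4],feed=80,max_force=12); print(robot.sense()["tool_pos"])
robot.set_gripper(40,25); s=robot.sense(); print(s["width"],s["grip_force"])
robot.movel([x,y,140],feed=150)
robot.sleep(.2); p,po=shot("wrist","w6.png"); s=robot.sense(); print(po[0],s["width"],s["ft_force"],s["clock"])
print(ringfit(p,po,"red",[x,y],50,zb=136), proj(p,[*po[0][:2],136],po))
E
python3 d.py
```

```text
tip [456.54977321  42.11060834  78.        ] riser [456.54706779  42.08682911  42.        ]
460.6533576880545 -379.4072573350463 [ 438.28787111 -377.78575388  200.43619359]
[ 460.85638898 -379.57371777    4.07351594]
49.254289176684615 25.000123204663396
[ 460.24481655 -379.0441254   138.97524547] 49.414351369181546 [-0.56020911 -0.60944498 -1.31250192] 11.8667
(array([ 460.79853917, -379.64411003]), array([252.87729022, 237.45922504,  80.59156283]), array([252.87728974, 237.45922402,  84.50861575])) [252.03818219 230.19059393]
```

View pics/w6.png

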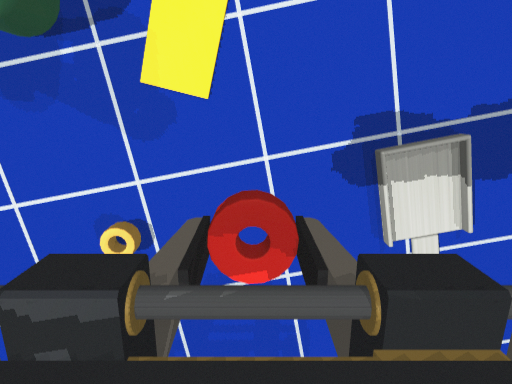

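The red collar is gripped centred on the fingers (hole at (252,236)). Tip and riser estimates agree at (456.5, 42.1). Next: thread it onto the post.

```bash
cat > e.py <<'E'
from h import *
a=-0.19; x,y=456.0,42.7
robot.move_to([x,y,130],down(a)); robot.sleep(.2); s=robot.sense(); print(s["tool_pos"],s["ft_force"])
hit=robot.movel([x,y,52],feed=60,max_force=7); s=robot.sense(); print(hit,s["tool_pos"],s["ft_force"],s["ft_torque"],s["clock"])
if not hit:
    hit=robot.movel([x,y,30],feed=40,max_force=30); s=robot.sense(); print(hit,s["tool_pos"],s["ft_force"],s["clock"],s["width"])
E
python3 e.py
```

```text
[456.28496449  41.88249411 129.96067874] [-0.86751819  0.10312369 -0.80690079]
False [456.3159566   42.7257713   52.32997471] [ 0.14322833 -0.01480392 -0.61540017] [0.0500449  0.02782697 0.00969004] 15.075
True [456.93176269  42.7248064   31.38576765] [-1.44706268  0.05143502  7.58828267] 15.6583 48.90706210493245
```

```bash
cat > f.py <<'E'
from h import *
a=-0.19; x,y=456.0,42.7
robot.set_gripper(72); robot.movel([x,y,120],feed=200)
robot.movel([425,40,200],feed=200); robot.sleep(.2)
p,po=shot("wrist","w7.png")
f=ringfit(p,po,"red",[456.5,42],50,zb=28); print(f)
for zb in(28,32,36,44): print(zb,ringfit(p,po,"red",[456.5,42],50,zb=zb)[0])
c=proj(p,[458,41,60],po).astype(int)
cv2.imwrite("pics/p2.png",cv2.resize(p["pixels"][c[1]-60:c[1]+60,c[0]-80:c[0]+80,::-1],None,fx=4,fy=4,interpolation=2))
robot.move_to([385,-231,200],down(a)); robot.sleep(.2); p,po=shot("wrist"); x,y=ringfit(p,po,"brass",[425,-235],36)[0]; print(x,y)
robot.move_to([x,y,60],down(a)); robot.movel([x,y,5],feed=80,max_force=12); print(robot.sense()["tool_pos"])
robot.set_gripper(26,30); s=robot.sense(); print(s["width"],s["grip_force"])
robot.movel([x,y,140],feed=150); robot.sleep(.2); p,po=shot("wrist","w8.png"); s=robot.sense()
print(po[0],s["width"],s["ft_force"],s["clock"]); print(ringfit(p,po,"brass",[x,y],36,zb=134))
E
python3 f.py; python3 -c "
import cv2,numpy as np
cv2.imwrite('pics/p3.png',np.hstack([cv2.resize(cv2.imread('pics/p2.png'),(400,300)),cv2.resize(cv2.imread('pics/w8.png'),(400,300))]))"
```

```text
(array([456.79048115,  41.85280697]), array([244.26761633, 147.06115859,  41.89272013]), array([244.26761614, 147.06115901,  43.39475115]))
28 [456.79048115  41.85280697]
32 [457.22621458  41.66553894]
36 [457.662011    41.47820641]
44 [458.53379396  41.10334494]
425.35535560216294 -234.7070303807871
[ 425.61568485 -234.85382242    5.26604482]
36.09752070088176 30.00047864858061
[ 424.85127882 -234.45784422  139.13715788] 35.613943394086355 [ 0.19513693  0.94490509 -1.64907181] 22.3333
(array([ 424.63379657, -234.95637718]), array([252.95782274, 237.1877553 ,  59.23681288]), array([252.95782215, 237.18775263,  61.98150446]))
```

View pics/p3.png

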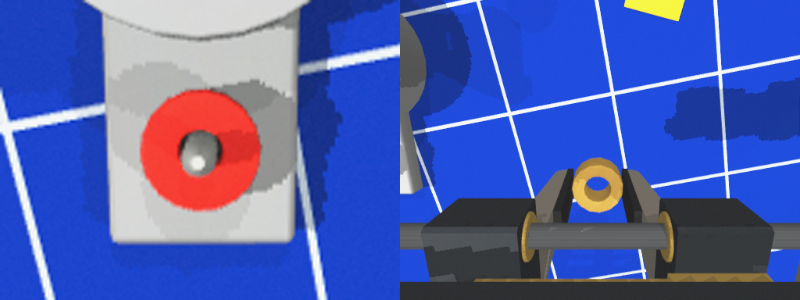

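The red collar is threaded on the post (tip at (200,158)); its size and position fit the home height. The brass is held centred at (597,183).

```bash
cat > g.py <<'E'
from h import *
a=-0.19; x,y=456.6,42.6
robot.move_to([x,y,130],down(a)); robot.sleep(.2)
hit=robot.movel([x,y,58],feed=60,max_force=7); s=robot.sense(); print(hit,s["tool_pos"],s["ft_force"],s["clock"])
if not hit:
    hit=robot.movel([x,y,49],feed=25,max_force=35); s=robot.sense(); print(hit,s["tool_pos"],s["ft_force"],s["clock"],s["width"])
    robot.set_gripper(60); robot.movel([x,y,120],feed=200)
    robot.movel([425,40,200],feed=200); robot.sleep(.2)
    p,po=shot("wrist","w9.png")
    print(ringfit(p,po,"brass",[456.5,42],36,zb=48),ringfit(p,po,"red",[456.5,42],50,zb=28))
    for l,z in(("handle",117),("fork",72),("kingpin",98)):
        for q in robot.landmark_of(p,l)[:2]: print(l,q["confidence"],onz(p,q["at"],z,po))
    p,po=shot("scene","s2.png")
    for l,z in(("handle",117),("kingpin",98),("post_top",78)):
        for q in robot.landmark_of(p,l)[:2]: print(l,q["confidence"],onz(p,q["at"],z,po))
E
python3 g.py;python3 -c "
import cv2,numpy as np
cv2.imwrite('pics/p4.png',np.hstack([cv2.resize(cv2.imread('pics/w9.png'),(400,300)),cv2.resize(cv2.imread('pics/s2.png')[110:230,200:360],(400,300))]))"
```

```text
False [456.93996068  42.65244918  58.34541797] [-0.2813111  -0.04426803 -1.50830181] 24.9667
True [457.62799842  42.6133177   52.22329431] [-2.69217574 -0.92836374  8.3715236 ] 25.3167 35.71712460732308
(array([456.78783073,  41.93878762]), array([243.73520924, 149.52837903,  32.24127789]), array([243.73520946, 149.52837952,  33.5530543 ])) (array([456.76282559,  41.85310325]), array([244.27329133, 147.17468499,  41.78516483]), array([244.27329148, 147.17468546,  43.38702386]))
fork 0.64 [579.85246857 201.24333714  72.        ]
handle 0.85 [584.0575709 198.540862  117.       ]
kingpin 0.78 [6.68526644e+02 1.18986002e-01 9.80000000e+01]
post_top 0.67 [455.24266071  33.50120149  78.        ]
```

View pics/p4.png

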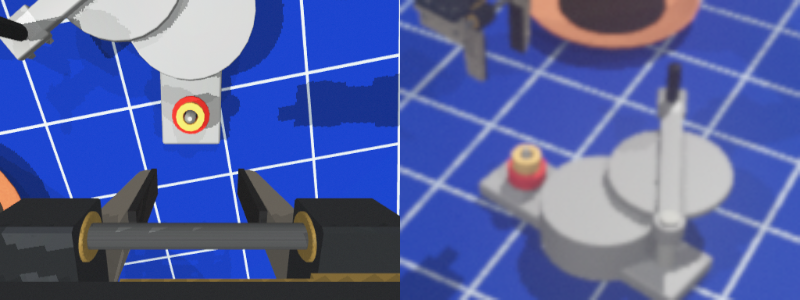

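Both collars are seated (brass on red, post tip through at (190,117)), and the fitted sizes match the home heights. Next: swing the plate by its handle peg along the arc.

```bash
cat > k.py <<'E'
from h import *
a=-0.19; post=np.array([456.5,42.3]); u=np.array([np.cos(a),np.sin(a)]); kp=post+215*u
def pose(t,z):
    d=R.from_euler('z',-t).as_matrix()[:2,:2]@(-u)
    return [*(kp+215*d),z], down(a-t+np.pi)
t0=.95; print(kp,pose(t0,0)[0])
J=[robot.solve_ik(*pose(t,101)) for t in(t0,.5,0)]; print([None if j is None else np.round(j,2) for j in J])
robot.set_gripper(70); robot.move_to(*pose(t0,215)); robot.sleep(.2)
p,po=shot("wrist","w10.png"); r=robot.landmark_of(p,"handle")[:1]
for q in r: 
    h=onz(p,q["at"],117,po)[:2]; v=h-kp; t=np.arctan2(-u[1],-u[0])-np.arctan2(v[1],v[0]); print(q["confidence"],h,np.hypot(*v),t)
    if q["confidence"]>.5 and abs(np.hypot(*v)-215)<10 and abs(t-t0)<.15: t0=t
print(t0,robot.sense()["clock"])
if robot.movel(pose(t0,101)[0],pose(t0,101)[1],feed=120,max_force=10): print("contact",robot.sense()["tool_pos"]); raise SystemExit
robot.set_gripper(10,12); s=robot.sense(); print("grip",s["width"],s["grip_force"],s["ft_force"])
if s["width"]<14: raise SystemExit
for t in np.linspace(t0,-.03,10)[1:]:
    hit=robot.movel(*pose(t,101),feed=120,max_force=12); s=robot.sense(); print(round(t,2),hit,np.round(s["tool_pos"],1),np.round(s["ft_force"],1),s["clock"])
    if hit: break
E
python3 k.py
```

```text
[667.63091055   1.69533758] [np.float64(577.8480921991661), np.float64(197.05153924496727), 0]
[array([-0.08,  0.58, -0.41,  1.77,  0.29,  0.86, -0.19]), array([ 0.04,  0.46, -0.46,  1.98,  0.29,  0.76,  0.3 ]), array([ 0.24,  0.37, -0.47,  2.13,  0.25,  0.7 ,  0.98])]
0.56 [579.04873858 196.96457799] 214.42219437385737 0.954918507749243
0.954918507749243 29.7917
grip 17.836255012439565 11.99997827410698 [ 2.43856803  1.30533476 -0.48120602]
0.85 False [557.7 186.5 101. ] [-1.1 -0.5 -0. ] 32.075
0.74 False [538.7 173.6 101. ] [-1.  -0.1  0.3] 32.425
0.63 False [520.8 158.6 101. ] [-0.8 -0.6  0.1] 32.775
0.52 False [504.6 141.5 101. ] [-1.  -0.1 -0.2] 33.125
0.41 False [490.4 122.8 101. ] [ 0.2 -1.1 -0.5] 33.475
0.3 False [478.3 102.7 101. ] [-0.1  0.1  0.1] 33.825
0.19 False [468.5  81.5 101. ] [ 0.8 -1.  -0.7] 34.175
0.08 False [461.1  59.4 101. ] [ 1.8 -1.7 -2.8] 34.525
-0.03 True [457.7  43.  101. ] [ 2.8  5.7 -5.5] 34.8
```

```bash
cat > l.py <<'E'
from h import *
exec(open("k.py").read().split("t0=.95")[0].split("\n",1)[1])
hit=robot.movel(*pose(-.03,101),feed=30,max_force=20); s=robot.sense(); print(hit,s["tool_pos"],s["ft_force"])
q=np.array(s["tool_pos"]); robot.set_gripper(50); s=robot.sense(); print(s["tool_pos"])
robot.movel([q[0],q[1],215],feed=200); robot.movel([440,-150,300],feed=250); robot.sleep(.3)
b=[]
for n in("top","scene"):
    p,po=shot(n,n+"9.png")
    for l,z in(("handle",117),("kingpin",98),("fork",72),("wide_collar",28),("narrow_collar",48)):
        for r in robot.landmark_of(p,l)[:1]: print(l,r["confidence"],onz(p,r["at"],z))
    c=proj(p,[520,40,60]).astype(int); b.append(cv2.resize(p["pixels"][c[1]-54:c[1]+54,c[0]-72:c[0]+72,::-1],(400,300),interpolation=2))
cv2.imwrite("pics/p5.png",np.hstack(b)); print(robot.sense()["clock"])
E
python3 l.py
```

```text
False [457.46938139  42.86272056 101.24192026] [ 5.13602127 13.46502209 -9.3019492 ]
[455.38400831  35.73279743 101.04189488]
handle 0.72 [455.76774964  51.92406626 117.        ]
kingpin 0.98 [664.40202773   4.87978776  98.        ]
fork 0.79 [447.74026398  41.94465595  72.        ]
wide_collar 0.4 [458.00182404  43.80408866  28.        ]
handle 0.95 [457.44934873  40.42753074 117.        ]
kingpin 0.84 [668.40046073  -1.65608871  98.        ]
wide_collar 0.61 [471.87270309  60.81855899  28.        ]
38.3083
```

View pics/p5.png

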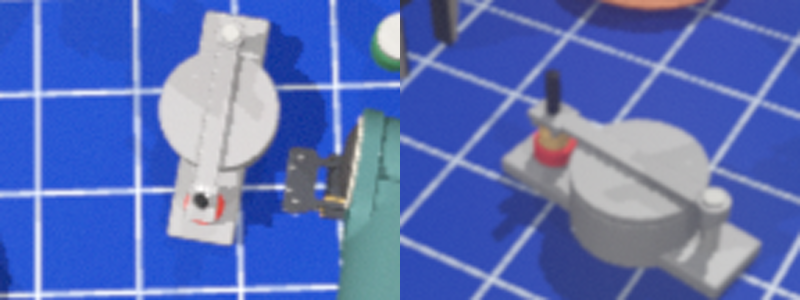

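Top view: the arm lies along the bar, with the handle at (202,198) over the collars. The scene view shows red and brass stacked under the fork at (552,140), and the plate didn't move under about 13 N at y ≈ 42.9. It's against its stop, so I'm handing in.

```bash
python3 -c "
from plant import robot
print(robot.sign_off())"
```

```text
the job is handed in; nothing more can be done
None
```

I handed the job in at about 38 s: the red then brass collars are pushed home on the gauge post with the riser down, the top plate is closed against its stop with the fork over them, and the comal, jar, scraper and spoon rest were left alone.

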